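# Set out the vial scanning station

## Robot

A 6-joint arm with a two-finger parallel gripper is mounted at the origin on a cart in front of the work surface, level with it; the furniture and walls round the work are solid. World frame = base frame: x ahead of the robot, y to its left, z up, the work surface at z = 0. Lengths are in m, angles in rad, forces in N, time in s.
With the tool pointing down it reaches from about 0.225 to 0.875 m from the base axis. Payload 3.4 kg.
Tool frame: the origin (TCP) lies at the very end of the fingers, on their centre line; the grasp point (between the pads) lies 19 mm behind it; z points along the fingers, y is the line along which they close (so a half turn about z gives the same grasp; the last joint's range is limited). The gripper opens to 85 mm and grips with 20 to 120 N. Pads are 22 mm wide; open, the fingers measure 114 mm over their backs; the gripper's body (76 mm by 85 mm) begins 54 mm behind the grasp point. The pads swing forward as they close: fully open they stand 13 mm farther back than shut.
Start: joints at [1.081, 0.276, 1.505, -0, 1.361, -0.121], TCP at [0.207, 0.536, 0.231] pointing down, gripper open.
Joint ranges: [-2.89, 2.89], [-0.75, 2.08], [0.22, 2.7], [-1.18, 4.32], [0.11, 2.71], [-2.7, 2.7]. Speed limits (rad/s): [2.57, 2.57, 3.14, 3.14, 3.14, 3.14].

## Interface

Orientations are given as a unit quaternion [w, x, y, z].
In Python, from station import robot gives the robot as it stands. The module is installed in compiled form; this text tells all that it offers.
- The arm moves only by the tool jog_arm, never from a script. Its argument "moves" is a list of rows, each a list of 5 numbers: the shift along the tool's x, y, z in mm, then the turn about the tool's z in degrees, then the finger opening in mm, from 0 to 85.4. In form: [[x, y, z, yaw, jaw], ...]. A call has 1 to 12 rows; each row is the pose to reach, as a shift and turn from the pose commanded when the call began, along the tool's axes at that moment; what a row does not reach only later rows make up. A row lasts 1/12 s, in which the tool goes at most 41.7 mm and 7.16 degrees, less where a joint would pass 70% of its speed; a pose out of reach is approached as far as the arm can. A call with a gripper value outside its range is refused whole. The fingers move at their own pace and stop on an object; "grip_force" is the grip in N (left out, the last holds). Time passes only in rows, so rows that repeat a pose let the fingers close. It gives the time, the measured TCP pose, the force, the opening and the grip force at its end, in the units of the state.
- robot.observe(): the state, without advancing time (a new reading comes with each control period).
- robot.snapshot(name): name is "side" or "top" or "wrist"; returns the picture (384x512x3 uint8, red, green, blue); there is no depth.
- robot.get_calibration(name): a dict with "intrinsics" (3x3 intrinsics, pixels), "R" (3x3) and "t" (3): a world point X has camera coordinates R X + t. Camera axes: x right, y down, z forward; pixel columns grow to the right and rows downward; lengths in m; the calibration is good to about 2 mm. A picture is of the moment at which its call begins: read the wrist's pose just before it. get_calibration takes no time and is no camera call; for the wrist camera it gives the pose at the moment of the call.
- robot.close_job(): hands the job in; it is judged then, once.
Trained networks look in the newest picture that a camera, given by its name, has taken for a name from the list of things; names that differ only in an ending like _2 or _b are one class to them, and where a whole thing is asked for, a point or a joint stands for the part that bears it (a point fixed in the world has none). Each returns a list of dicts, best first, with "conf" (0 to 1); they miss things now and then, are a little off and sometimes report something else, mostly with a low value. They report only what shows in the picture. A call takes as long as a camera call.
- robot.trace(camera, query): "mask" (384x512 bool, what is visible of it) and "at" ([row, column] in pixels, amid what is visible of it).
The state is a dict: "clock": time; "q": joint angles; "qvel": joint speeds; "tau": joint torques, N m; "tool_pos": TCP position; "orientation": TCP orientation; "force": force on the tool from outside, world axes, zero at the start; "torque": the same for the moment, N m; "finger_gap": finger opening in m; "gripper_force": force on a finger pad.
Only numpy, scipy, OpenCV 4.12 (cv2) and the standard library are available. Lean on these libraries where they do the work, as an engineer would, in place of code of your own. Each camera call takes 0.05 s, during which the arm holds its last target. There are 200 camera calls.

## Task

Set up the scanning station round the flat code reader, squared to the reader's own sides and with about 3 cm clear between neighbours: stand the capped vial upright on the middle of the reader's top, the amber bottle to the left of the reader and the white bottle to its right (both in line with the reader's middle), lay the timer squarely behind the reader, centred on it, and stand the aluminium sleeve directly in front of the white bottle. Left, right, behind and in front are as seen by the robot, 'in front' being the side nearer to the robot, along the reader's sides where it stands a little askew. Keep the bottles and the vial upright throughout, and leave the open vial and the pen where they are.

Things in the scene. Friction and masses are not known exactly. Their poses are not given: they have to be found in the camera images.
- code_reader: code reader, a flat light-grey box, fixed to the bench: 92 mm (its x) by 64 mm (its y), 31 mm high, flat top. Origin: centre of its underside, at bench height. Its long side lies roughly across the robot's view, up to 15 degrees askew: its +x axis points to the left as seen by the robot, its -x to the right, its +y axis to the front (towards the robot), its -y to the back.
- bottle_amber: brown (amber) reagent bottle with black cap, round, 56 mm across the body, shoulder above about 85 mm, 118 mm high with its 28 mm wide cap, about 0.21 kg. Origin: centre of its underside; z up; on the bench the origin is at height 0. Grip the body; any yaw.
- bottle_white: white plastic reagent bottle with blue cap, round, 48 mm across the body, shoulder above about 68 mm, 95 mm high with its 25 mm wide cap, about 0.13 kg. Origin: centre of its underside; z up; on the bench the origin is at height 0. Grip the body; any yaw.
- vial_capped: capped sample vial: glass, 27 mm across, with a white 29 mm wide screw cap on top (cap from 67 to 81 mm height), 81 mm high overall, about 35 g. Origin: centre of its underside; z up; on the bench the origin is at height 0. Grip the body or the cap; any yaw.
- sleeve: aluminium sleeve: plain light-grey metal tube open at the top with a slight rim, 28 mm across, 51 mm high, about 55 g, standing upright among the other things in the front part of the bench (a like sleeve, fixed at the back right of the bench beyond the tip box, is not meant). Origin: centre of its underside; z up; on the bench the origin is at height 0. Any yaw.
- timer: digital timer lying flat: a white square pad 64 mm (x) by 64 mm (y), 16 mm high at its body and 19 mm over the buttons, with a display and three round buttons on top, about 60 g. Origin: centre of its underside; z up; on the bench the origin is at height 0. Its sides lie along its x and y; any quarter turn is square to the reader.
- vial_open: bystander: open vial without a cap, 27 mm across, glass to 74 mm height with a blue and white label, standing behind on the left. Origin: centre of its underside. Not to be moved. Fixed at the right back is a blue tip box (x above 0.68, y -0.27 to -0.14; front 46 mm, open lid 141 mm high).
- pen: bystander: white pen with a blue cap, 135 mm long (along its y), 17 mm thick, lying near the front edge of the bench on the right. Origin: centre of its underside. Not to be moved. Beyond it, at the right front, stands a fixed hand press (x 0.36 to 0.53, y below -0.39; its lever knob 0.38 m high at x 0.38, y -0.41).

How it is judged:
By the outcome, as a careful person would: the job done as asked, in the order asked, and still so for the second after the job is handed in, with the robot touching nothing.
It also fails if it takes over 128 s, if anything falls off the work surface, if the arm or the gripper's body presses on something with over 40 N, if the wrist force passes 120 N, or if a joint passes its speed limit or range.

## Working session

There is one attempt and no reset: what is moved stays moved. The work goes in short steps, Python scripts to look and compute and a tool call to move; the robot and the scene stay as the last step left them, time stands still between calls to the robot, and variables do not carry over. Pictures are saved under pics/ and viewed, at most 14 in all, crops included, and the job is handed in when it is done.

Besides the shell and the picture viewer there is one more tool, called after ">>>" by a JSON object that holds its "op" and its "data", one argument or row to a line. jog_arm: Moves the arm, as the interface text tells. Its arguments: {"type":"object","properties":{"moves":{"type":"array","items":{"type":"array","items":{"type":"number"}}},"grip_force":{"type":"number"}},"required":["moves"]}

```bash
mkdir -p pics
cat > h.py <<'E'
import numpy as np, cv2
from station import robot
def save(n,im): cv2.imwrite(f"pics/{n}.png",im[:,:,::-1])
def cal(n):
    c=robot.get_calibration(n); return np.array(c["intrinsics"]),np.array(c["R"]),np.array(c["t"])
def proj(c,X):
    K,R,t=c; p=(R@np.atleast_2d(X).T).T+t; p=p@K.T; return p[:,:2]/p[:,2:]
def ray(c,uv):
    K,R,t=c; d=R.T@np.linalg.solve(K,[uv[0],uv[1],1]); return -R.T@t,d
def atz(c,uv,z):
    o,d=ray(c,uv); return o+d*(z-o[2])/d[2]
E
python3 - <<'E'
from h import *
o=robot.observe(); print(o)
ims=[]
for n in("side","top","wrist"):
    im=robot.snapshot(n); ims.append(im); save(n+"0",im)
    c=cal(n); print(n,c[0].round(1).tolist(),(-c[1].T@c[2]).round(3),c[1].round(3).tolist())
    for q in("code_reader","bottle_amber","bottle_white","vial_capped","sleeve","timer","vial_open","pen"):
        for r in robot.trace(n,q)[:2]:
            ys,xs=np.nonzero(r["mask"]); print(n,q,round(r["conf"],2),np.round(r["at"]),(xs.min(),xs.max(),ys.min(),ys.max()) if len(xs) else None)
            if len(xs): np.save(f"pics/m_{n}_{q}.npy",r["mask"]) if r is not None else 0
E
```

```text
{'clock': 0.0, 'q': array([ 1.08102135e+00,  2.76617160e-01,  1.50615708e+00,  2.04391179e-05,
        1.36071556e+00, -1.21021126e-01]), 'qvel': array([-0.00116429,  0.00148169, -0.00081439, -0.00064969, -0.00144366,
       -0.00050411]), 'tau': array([-5.05984226e-04, -4.16773832e+01, -2.45800209e+01, -2.37939039e-04,
        1.10235866e-02, -3.31769215e-06]), 'tool_pos': array([0.20701258, 0.53586003, 0.23041755]), 'orientation': array([-2.94740671e-04,  1.83336076e-01,  9.83049838e-01, -9.01675721e-04]), 'force': array([ 0.44831587, -0.10872025,  0.54518245]), 'torque': array([0.01130235, 0.01483908, 0.01418043]), 'gripper_force': 0.0, 'finger_gap': 0.08540834358173877}
side [[439.5, 0.0, 252.1], [0.0, 439.5, 192.5], [0.0, 0.0, 1.0]] [0.558 0.732 0.719] [[-1.0, -0.001, -0.004], [0.002, 0.683, -0.73], [0.003, -0.73, -0.683]]
side bottle_amber 0.71 [119. 296.] (np.int64(286), np.int64(307), np.int64(97), np.int64(141))
side bottle_white 0.65 [125. 237.] (np.int64(228), np.int64(245), np.int64(105), np.int64(140))
side vial_capped 0.57 [211. 319.] (np.int64(310), np.int64(324), np.i
[... 1006 characters left out ...]
t64(265))
top vial_capped 0.6 [247. 366.] (np.int64(351), np.int64(384), np.int64(235), np.int64(261))
top sleeve 0.52 [233. 155.] (np.int64(148), np.int64(165), np.int64(230), np.int64(241))
top timer 0.57 [181. 143.] (np.int64(131), np.int64(161), np.int64(167), np.int64(197))
top vial_open 0.62 [144. 182.] (np.int64(178), np.int64(188), np.int64(135), np.int64(149))
top pen 0.61 [260. 298.] (np.int64(271), np.int64(329), np.int64(254), np.int64(262))
top pen 0.37 [181. 143.] (np.int64(131), np.int64(161), np.int64(168), np.int64(196))
wrist [[318.3, 0.0, 255.6], [0.0, 318.3, 188.6], [0.0, 0.0, 1.0]] [0.138 0.564 0.375] [[0.361, 0.933, -0.0], [0.893, -0.345, 0.289], [0.27, -0.105, -0.957]]
```

View pics/top0.png

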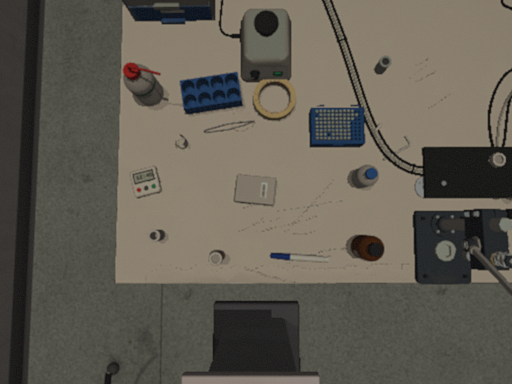

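View pics/side0.png

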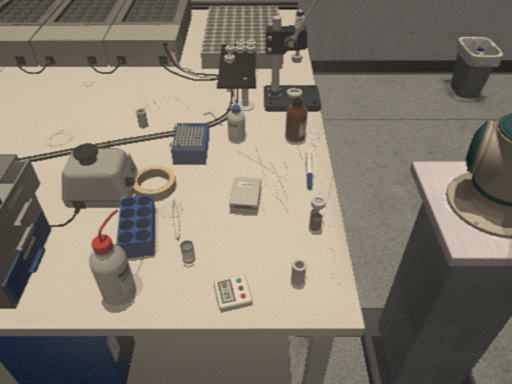

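The top view shows the reader at about (187,256) row/col, amber at (247,368), white at (175,365), the capped vial at (258,217), the sleeve at (235,156) and the timer at (181,145). The side view agrees with this. The fixed sleeve at top (65,383) is a decoy. I'll fit the models to the masks in both views.

```bash
cat >> h.py <<'E'
from scipy.optimize import least_squares
A=np.linspace(0,2*np.pi,40,endpoint=False)
def cyl(p): return np.array([[r*np.cos(a),r*np.sin(a),z] for r,z in p for a in A])
def box(a,b,h): return np.array([[s*a/2,t*b/2,z] for s in(-1,1) for t in(-1,1) for z in(0,h)])
M={"bottle_amber":cyl([(.028,0),(.028,.085),(.014,.105),(.014,.118)]),"bottle_white":cyl([(.024,0),(.024,.068),(.0125,.085),(.0125,.095)]),
"vial_capped":cyl([(.0135,0),(.0135,.067),(.0145,.067),(.0145,.081)]),"sleeve":cyl([(.014,0),(.014,.051)]),"timer":box(.064,.064,.016),
"code_reader":box(.092,.064,.031),"vial_open":cyl([(.0135,0),(.0135,.074)]),"pen":box(.017,.135,.017)}
def place(m,x,y,z,yaw):
    c,s=np.cos(yaw),np.sin(yaw); return m@np.array([[c,s,0],[-s,c,0],[0,0,1]])+[x,y,z]
def outline(m,n=60):
    h=cv2.convexHull(m.astype(np.float32))[:,0]; h=np.vstack([h,h[:1]]); d=np.r_[0,np.cumsum(np.hypot(*np.diff(h,axis=0).T))]
    s=np.linspace(0,d[-1],n,endpoint=False); return np.c_[np.interp(s,d,h[:,0]),np.interp(s,d,h[:,1])]
def contour(mask):
    big=cv2.resize(mask.astype(np.uint8)*255,None,fx=4,fy=4,interpolation=cv2.INTER_LINEAR)
    cs=cv2.findContours((big>127).astype(np.uint8),cv2.RETR_EXTERNAL,cv2.CHAIN_APPROX_NONE)[0]
    c=max(cs,key=cv2.contourArea); return ((cv2.convexHull(c).astype(np.float32)+.5)/4-.5)
def fit(name,views,x0,yaw=False,freez=False,z=0.):
    "views: [(calib,mask)]; returns x,y,z,yaw,rms px"
    cs=[(c,contour(m)) for c,m in views]; x0=list(x0)+([0] if len(x0)<4 else [])
    def un(p): return p[0],p[1],(p[2] if freez else z),(p[3] if yaw else x0[3])
    def res(p):
        m=place(M[name],*un(p)); return np.concatenate([[cv2.pointPolygonTest(k,(float(u),float(v)),True) for u,v in outline(proj(c,m))] for c,k in cs])
    r=least_squares(res,x0,loss="soft_l1",diff_step=1e-3,x_scale=[.01,.01,.01,.1]); return np.r_[un(r.x),np.sqrt(np.mean(r.fun**2))]
def togo(target,yawY=None):
    "shift in tool axes (mm) to world target from TCP; yaw so that tool y lies along world angle yawY"
    from scipy.spatial.transform import Rotation as Ro
    o=robot.observe(); q=o["orientation"]; R=Ro.from_quat([q[1],q[2],q[3],q[0]]).as_matrix()
    d=R.T@(np.array(target)-o["tool_pos"])*1000; ty=np.arctan2(R[1,1],R[0,1])
    w=None if yawY is None else -np.degrees((yawY-ty+np.pi/2)%np.pi-np.pi/2)
    return d.round(1),w
E
python3 - <<'E'
from h import *
ld=lambda n,q:np.load(f"pics/m_{n}_{q}.npy")
import os,json
for q in M:
    v=[(n,(cal(n),ld(n,q))) for n in("side","top") if os.path.exists(f"pics/m_{n}_{q}.npy")]
    best={"vial_capped":"top0","bottle_amber":"t"}
    # top masks of vial/amber/pen may be the second (wrong) hit: redo below
    bx={"vial_capped":(217,258),"bottle_amber":(368,247),"pen":(300,258)}
    for i,(n,_) in enumerate(v):
        if n=="top" and q in bx:
            r=min(robot.trace("top",q) if robot.snapshot("top") is not None else [],key=lambda r:np.hypot(r["at"][1]-bx[q][0],r["at"][0]-bx[q][1])); v[i]=(n,(cal(n),r["mask"]))
    u,w,_,_=(lambda m:(m[1].mean(),m[0].mean(),0,0))(np.nonzero(v[-1][1][1])); X=atz(cal("top"),(u,w),.03)
    yw={"code_reader":np.pi/2,"timer":.15}.get(q,0); by=q in("code_reader","timer","pen")
    vv=[x for _,x in v]
    print(q,[n for n,_ in v],fit(q,vv,[X[0],X[1],0,yw],yaw=by).round(4), "freez",fit(q,vv,[X[0],X[1],0,yw],yaw=by,freez=len(vv)>1).round(4))
print(togo([.35,.0,.33],np.pi/2))
E
```

```text
bottle_amber ['side', 'top'] [ 0.444  -0.2653  0.      0.      0.661 ] freez [ 4.441e-01 -2.652e-01  2.000e-04  0.000e+00  6.616e-01]
bottle_white ['side', 'top'] [ 0.6054 -0.2672  0.      0.      0.7494] freez [ 0.6054 -0.2667  0.0012  0.      0.7424]
vial_capped ['side', 'top'] [0.4232 0.072  0.     0.     0.8387] freez [ 0.4231  0.0715 -0.0039  0.      0.7003]
sleeve ['side', 'top'] [0.4726 0.2151 0.     0.     0.5499] freez [ 0.4725  0.2148 -0.0028  0.      0.4167]
timer ['side', 'top'] [0.5988 0.2479 0.     0.2459 0.8497] freez [ 0.599   0.2473 -0.0027  0.2504  0.729 ]
code_reader ['top'] [ 0.5776 -0.0144  0.      1.4697  0.5746] freez [ 0.5776 -0.0144  0.      1.4697  0.5746]
vial_open ['side', 'top'] [0.6917 0.1604 0.     0.     4.8198] freez [ 0.6926  0.1584 -0.0255  0.      2.8307]
pen ['side', 'top'] [ 0.4194 -0.1165  0.     -0.0688  1.3574] freez [ 0.419  -0.1173 -0.0034 -0.0694  1.3292]
(array([-326.5, -448.8,  -98.7]), np.float64(-21.132463108305828))
```

>>> {"op": "jog_arm", "data": {
  "moves": [
    [0, 0, -98, 0, 85],
    [-160, -220, -98, -10, 85],
    [-326, -449, -98, -21.1, 85],
    [-326, -449, -98, -21.1, 85],
    [-326, -449, -98, -21.1, 85],
    [-326, -449, -98, -21.1, 85],
    [-326, -449, -98, -21.1, 85],
    [-326, -449, -98, -21.1, 85],
    [-326, -449, -98, -21.1, 85],
    [-326, -449, -98, -21.1, 85],
    [-326, -449, -98, -21.1, 85],
    [-326, -449, -98, -21.1, 85]
  ]
}}

```text
clock: 2.65
tool_pos: [0.3238, 0.0944, 0.3206]
orientation: [0.001, -0.0, 1.0, 0.0]
force: [1.3, 0.4, 0.2]
finger_gap: 0.0851
gripper_force: 0.0
```

>>> {"op": "jog_arm", "data": {
  "moves": [
    [-30, -40, -10, 0, 85],
    [-30, -80, -10, 0, 85],
    [-30, -94, -10, 0, 85],
    [-30, -94, -10, 0, 85]
  ]
}}

```text
clock: 2.98
tool_pos: [0.3546, -0.0016, 0.3302]
orientation: [0.0, 0.003, 1.0, -0.001]
force: [0.4, -0.3, 0.0]
finger_gap: 0.0851
gripper_force: 0.0
```

```bash
cat >> h.py <<'E'
def look(name,cam="wrist",near=None,tag=None,prior=None,z=0.,snap=True,maxd=60):
    "snapshot, trace, pick hit nearest to projected prior"
    c=cal(cam)
    im=robot.snapshot(cam) if snap else None
    if tag: save(tag,im)
    g=proj(c,place(M[name],*prior[:2],z,prior[3] if len(prior)>3 else 0)).mean(0)
    rs=[r for r in robot.trace(cam,name) if r["mask"].any() and np.hypot(r["at"][1]-g[0],r["at"][0]-g[1])<maxd]
    return (c,rs[0]["mask"]) if rs else None
E
python3 - <<'E'
from h import *
print(robot.observe()["tool_pos"])
P={"bottle_amber":[.444,-.2653,0,0],"bottle_white":[.6054,-.2672,0,0],"vial_capped":[.4232,.072,0,0],"sleeve":[.4726,.215,0,0],"timer":[.599,.2475,0,.246],"code_reader":[.5776,-.0144,0,1.47]}
for i,(q,p) in enumerate(P.items()):
    v=look(q,prior=p,tag="w1" if i==0 else None,snap=i==0)
    if v is None: print(q,"none");continue
    t=look(q,"top",prior=p)
    by=q in("code_reader","timer")
    print(q,fit(q,[v],p,yaw=by).round(4),fit(q,[v]+([t] if t else []),p,yaw=by,freez=True).round(4))
    robot.snapshot("wrist")
E
```

```text
[ 0.35459467 -0.00162597  0.33019103]
bottle_amber [ 0.4445 -0.2648  0.      0.      0.888 ] [ 0.4449 -0.2656 -0.0018  0.      0.6936]
bottle_white [ 0.5778 -0.2599  0.      0.     12.246 ] [ 0.613  -0.2833 -0.0538  0.      7.7679]
vial_capped [0.4235 0.0728 0.     0.     0.4174] [ 0.4238  0.0725 -0.0011  0.      0.5517]
sleeve [0.4723 0.2166 0.     0.     0.5211] [ 4.724e-01  2.163e-01 -7.000e-04  0.000e+00  9.210e-01]
timer [ 0.5801  0.2658  0.      0.6369 13.0348] [ 0.6019  0.2668 -0.0382  0.3067 10.9454]
code_reader [ 0.5777 -0.0116  0.      1.4886  0.5341] [ 5.7790e-01 -1.2600e-02 -3.0000e-04  1.4771e+00  6.9470e-01]
```

View pics/w1.png

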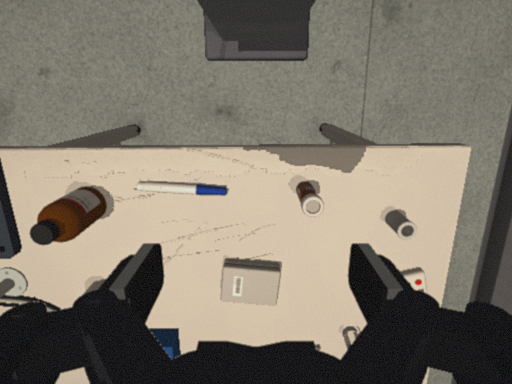

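Wrist view: reader at (row 282, col 251), vial at (200,311), sleeve at (225,402). The timer and white bottle are hidden by the gripper. I'll take a closer look at the reader.

>>> {"op": "jog_arm", "data": {
  "moves": [
    [-38, 0, 30, 0, 85],
    [-76, -5, 70, 0, 85],
    [-114, -10, 105, 0, 85],
    [-145, -10, 130, 0, 85],
    [-145, -10, 130, 0, 85],
    [-145, -10, 130, 0, 85],
    [-145, -10, 130, 0, 85]
  ]
}}

```text
clock: 4.82
tool_pos: [0.4988, -0.0079, 0.1983]
orientation: [-0.002, 0.0, 1.0, 0.0]
force: [0.1, -0.0, 1.4]
finger_gap: 0.0848
gripper_force: 0.0
```

Run:
```python
from h import *
print(robot.observe()["tool_pos"],robot.observe()["qvel"].round(3))
p=[.5777,-.0126,0,1.48]
v=look("code_reader",prior=p,tag="w2"); np.save("pics/w2m.npy",v[1])
t=look("code_reader","top",prior=p)
print(fit("code_reader",[v],p,yaw=True).round(4),fit("code_reader",[v,t],p,yaw=True,freez=True).round(4))
im=cv2.imread("pics/w2.png")
for yw in[0]:
    f=fit("code_reader",[v],p,yaw=True); q=proj(v[0],place(M["code_reader"],*f[:4]))
    big=cv2.resize(im,None,fx=3,fy=3,interpolation=cv2.INTER_CUBIC)
    B=((q+.5)*3-.5)
    for i,j in((0,4),(1,5),(0,2),(1,3),(2,6),(3,7),(4,6),(5,7)): cv2.line(big,*[tuple(int(a) for a in B[k]) for k in(i,j)],(0,255,0) if i%2 else (0,0,255),1)
    c=B.mean(0).astype(int); cv2.imwrite("pics/w2z.png",big[max(0,c[1]-280):c[1]+280,max(0,c[0]-380):c[0]+380])
```

```text
[ 0.49884619 -0.00787454  0.19831027] [ 0.001 -0.059 -0.005 -0.001  0.022 -0.   ]
[ 0.5777 -0.012   0.      1.4696  0.6519] [ 0.5823 -0.0126 -0.0091  1.4659  7.2357]
```

View pics/w2z.png

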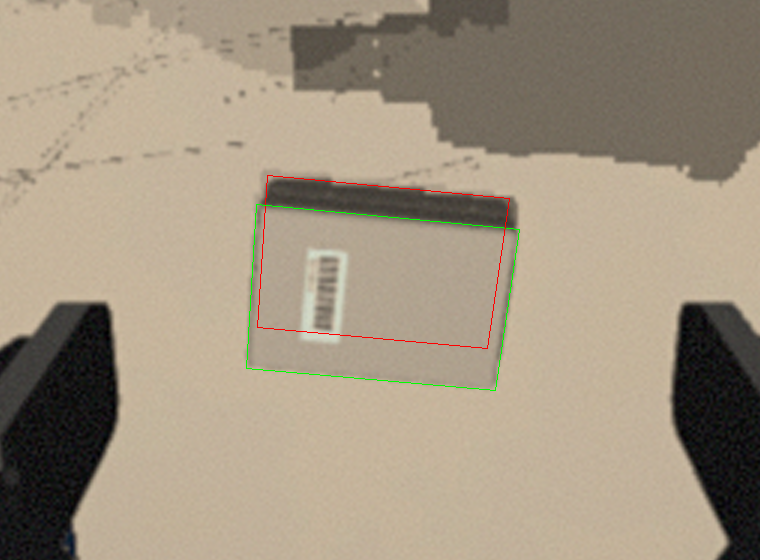

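The fit lies on the reader's edges in the overlay (its corners near (205,257) and (389,497) in the crop). Reader = (0.5777, -0.0122), yaw 1.470. Next is the vial.

>>> {"op": "jog_arm", "data": {
  "moves": [
    [25, 27, 0, 0, 85],
    [50, 54, 0, 0, 85],
    [75, 80.6, 0, 0, 85],
    [75, 80.6, 30, 0, 85],
    [75, 80.6, 60, 0, 85],
    [75, 80.6, 60, 0, 85],
    [75, 80.6, 60, 0, 85],
    [75, 80.6, 60, 0, 85]
  ]
}}

```text
clock: 5.68
tool_pos: [0.4252, 0.0726, 0.1418]
orientation: [0.002, 0.0, 1.0, 0.0]
force: [0.3, -0.1, -0.3]
finger_gap: 0.0851
gripper_force: 0.0
```

Run:
```python
from h import *
p=[.4237,.0727,0,0]
v=look("vial_capped",prior=p,maxd=150)
f=fit("vial_capped",[v],p) if v else p
print(f,robot.observe()["tool_pos"],togo([f[0],f[1],.026],1.47))
```

```text
[0.42329954 0.07309264 0.         0.         0.4230917 ] [0.42573322 0.07252007 0.14195055] (array([  2.9,   0.6, 115.9]), np.float64(5.707257395624853))
```

>>> {"op": "jog_arm", "data": {
  "moves": [
    [2.5, 0.6, 35, 5.7, 85],
    [2.5, 0.6, 70, 5.7, 85],
    [2.5, 0.6, 100, 5.7, 85],
    [2.5, 0.6, 116, 5.7, 85],
    [2.5, 0.6, 116, 5.7, 60],
    [2.5, 0.6, 116, 5.7, 20],
    [2.5, 0.6, 116, 5.7, 15],
    [2.5, 0.6, 116, 5.7, 15],
    [2.5, 0.6, 116, 5.7, 15],
    [2.5, 0.6, 116, 5.7, 15],
    [2.5, 0.6, 116, 5.7, 15],
    [2.5, 0.6, 116, 5.7, 15]
  ],
  "grip_force": 30
}}

```text
clock: 6.78
tool_pos: [0.423, 0.0733, 0.0256]
orientation: [0.002, 0.05, 0.999, 0.0]
force: [-0.2, -1.2, 7.3]
finger_gap: 0.0259
gripper_force: 30.0
```

Run:
```python
from h import *
o=robot.observe(); print(o["tool_pos"],o["gripper_force"],o["finger_gap"],o["orientation"].round(3)); print(togo([.5777,-.0122,.110],1.47))
```

```text
[0.42302011 0.07333657 0.02556156] 30.02193399177486 0.025942322429776163 [0.002 0.05  0.999 0.   ]
(array([-162.8,  -69.7,  -83.8]), np.float64(0.05563823912429168))
```

>>> {"op": "jog_arm", "data": {
  "moves": [
    [0, 0, -42, 0, 15],
    [0, 0, -84, 0, 15],
    [-33, -14, -84, 0, 15],
    [-66, -28, -84, 0, 15],
    [-98, -42, -84, 0, 15],
    [-130, -56, -84, 0, 15],
    [-162.8, -69.7, -84, 0, 15],
    [-162.8, -69.7, -84, 0, 15],
    [-162.8, -69.7, -70, 0, 15],
    [-162.8, -69.7, -60, 0, 15],
    [-162.8, -69.7, -50, 0, 15],
    [-162.8, -69.7, -50, 0, 15]
  ]
}}

```text
clock: 7.78
tool_pos: [0.5742, -0.0117, 0.0719]
orientation: [-0.002, 0.05, 0.999, 0.0]
force: [-0.4, 0.4, -0.4]
finger_gap: 0.0256
gripper_force: 29.9
```

Run:
```python
from h import *
o=robot.observe(); print(o["tool_pos"],o["gripper_force"],o["finger_gap"],o["force"],o["qvel"].round(3)); print(togo([.5777,-.0122,.0567],1.47))
```

```text
[ 0.57423457 -0.01168515  0.0718983 ] 29.87576877028914 0.02557867099038153 [-0.35200063  0.4364438  -0.38976067] [ 0.004 -0.02  -0.025 -0.001  0.03  -0.002]
(array([-3.6, -0.2, 15.2]), np.float64(0.05890083979028457))
```

>>> {"op": "jog_arm", "data": {
  "moves": [
    [0, 0, 0, 0, 15],
    [0, 0, 0, 0, 15],
    [0, 0, 0, 0, 15]
  ]
}}

```text
clock: 8.03
tool_pos: [0.5769, -0.0121, 0.0747]
orientation: [0.001, 0.05, 0.999, -0.0]
force: [-1.3, -0.0, -0.8]
finger_gap: 0.0256
gripper_force: 29.9
```

Run:
```python
from h import *
o=robot.observe(); print(o["tool_pos"],o["qvel"].round(3)); print(togo([.5777,-.0122,.0567],1.47))
```

```text
[ 0.57685322 -0.01206872  0.07473257] [-0.002 -0.001 -0.002  0.001 -0.    -0.   ]
(array([-0.8, -0. , 18. ]), np.float64(0.05995680908542849))
```

>>> {"op": "jog_arm", "data": {
  "moves": [
    [-0.8, 0, 8, 0, 15],
    [-0.8, 0, 14, 0, 15],
    [-0.8, 0, 17, 0, 15],
    [-0.8, 0, 17.5, 0, 15],
    [-0.8, 0, 17.8, 0, 15],
    [-0.8, 0, 17.8, 0, 15],
    [-0.8, 0, 17.8, 0, 15],
    [-0.8, 0, 17.8, 0, 15]
  ]
}}

```text
clock: 8.7
tool_pos: [0.577, -0.0122, 0.0566]
orientation: [-0.0, 0.05, 0.999, 0.0]
force: [-1.7, 0.7, 4.9]
finger_gap: 0.0258
gripper_force: 30.6
```

>>> {"op": "jog_arm", "data": {
  "moves": [
    [0, 0, -0.5, 0, 28],
    [0, 0, -0.5, 0, 32],
    [0, 0, -0.5, 0, 45],
    [0, 0, -0.5, 0, 60],
    [0, 0, -0.5, 0, 75],
    [0, 0, -0.5, 0, 85],
    [0, 0, -0.5, 0, 85],
    [0, 0, -40, 0, 85],
    [0, 0, -80, 0, 85],
    [0, 0, -110, 0, 85],
    [0, 0, -110, 0, 85],
    [0, 0, -110, 0, 85]
  ]
}}

```text
clock: 9.7
tool_pos: [0.5787, -0.0125, 0.1685]
orientation: [0.003, 0.05, 0.999, -0.0]
force: [-0.8, -0.1, -0.9]
finger_gap: 0.0847
gripper_force: 0.0
```

Run:
```python
from h import *
o=robot.observe(); print(o["tool_pos"],o["finger_gap"])
p=[.5777,-.0122,.031,0]
vs=[]
for n in("wrist","top","side"):
    v=look("vial_capped",n,prior=p,z=.031,tag="a_"+n)
    if v: vs.append(v); print(n,fit("vial_capped",[v],p,z=.031).round(4))
print(fit("vial_capped",vs,p,freez=True,z=.031).round(4))
print(togo([.444,-.265,.17],1.47))
```

```text
[ 0.57871654 -0.01248214  0.16850801] 0.08469521608562974
wrist [ 0.577  -0.0116  0.031   0.      0.818 ]
side [ 0.577  -0.0127  0.031   0.      0.5359]
[ 0.5773 -0.0117  0.0301  0.      0.6952]
(array([ 106.5, -264.8,   -5.1]), np.float64(0.04526256291699945))
```

>>> {"op": "jog_arm", "data": {
  "moves": [
    [16, -40, -5, 0, 85],
    [32, -80, -5, 0, 85],
    [48, -120, -5, 0, 85],
    [64, -160, -5, 0, 85],
    [80, -200, -5, 0, 85],
    [96, -240, -5, 0, 85],
    [106.5, -265, -5, 0, 85],
    [106.5, -265, -5, 0, 85],
    [106.5, -265, -5, 0, 85],
    [106.5, -265, -5, 0, 85],
    [106.5, -265, -5, 0, 85],
    [106.5, -265, -5, 0, 85]
  ]
}}

```text
clock: 11.0
tool_pos: [0.4454, -0.264, 0.1709]
orientation: [-0.0, 0.049, 0.999, 0.0]
force: [0.5, 0.3, 0.3]
finger_gap: 0.0849
gripper_force: 0.0
```

Run:
```python
from h import *
p=[.4447,-.265,0,0]
v=look("bottle_amber",prior=p,maxd=200)
f=fit("bottle_amber",[v],p) if v else p
if v: np.nonzero(v[1]); print(np.ptp(np.nonzero(v[1])[0]),np.ptp(np.nonzero(v[1])[1]))
print(f,robot.observe()["tool_pos"],togo([.4446,-.265,.051],1.47))
```

```text
86 73
[ 0.44389381 -0.26372983  0.          0.          0.67610111] [ 0.44547773 -0.26420052  0.17110588] (array([  0.8,  -0.9, 120.1]), np.float64(0.16589846404223196))
```

>>> {"op": "jog_arm", "data": {
  "moves": [
    [1.2, -0.2, 35, 0, 85],
    [1.2, -0.2, 70, 0, 85],
    [1.2, -0.2, 100, 0, 85],
    [1.2, -0.2, 120, 0, 85],
    [1.2, -0.2, 120, 0, 70],
    [1.2, -0.2, 120, 0, 55],
    [1.2, -0.2, 120, 0, 45],
    [1.2, -0.2, 120, 0, 45],
    [1.2, -0.2, 120, 0, 45],
    [1.2, -0.2, 120, 0, 45],
    [1.2, -0.2, 120, 0, 45],
    [1.2, -0.2, 120, 0, 45]
  ],
  "grip_force": 45
}}

```text
clock: 12.1
tool_pos: [0.4443, -0.2658, 0.0522]
orientation: [0.001, 0.05, 0.999, -0.0]
force: [-0.4, 0.7, 4.1]
finger_gap: 0.0544
gripper_force: 48.3
```

Run:
```python
from h import *
o=robot.observe(); print(o["tool_pos"],o["gripper_force"],o["finger_gap"],o["force"]); print(togo([.46,-.265,.111],1.47),togo([.46,.091,.111],1.47))
```

```text
[ 0.44433192 -0.26583366  0.05223852] 48.28329628799111 0.054437282966607436 [-0.42414776  0.7345982   4.13826818]
(array([-15.6,   2.3, -58.7]), np.float64(0.03845615138582726)) (array([ 20. , 356.6, -59.1]), np.float64(0.03845615138582726))
```

>>> {"op": "jog_arm", "data": {
  "moves": [
    [0, 0, -30, 0, 45],
    [0, 0, -60, 0, 45],
    [2, 40, -60, 0, 45],
    [4, 80, -60, 0, 45],
    [7, 120, -60, 0, 45],
    [9, 160, -60, 0, 45],
    [11, 200, -60, 0, 45],
    [13, 240, -60, 0, 45],
    [16, 280, -60, 0, 45],
    [18, 320, -60, 0, 45],
    [20, 356.6, -60, 0, 45],
    [20, 356.6, -60, 0, 45]
  ]
}}

```text
clock: 13.1
tool_pos: [0.459, 0.0974, 0.1113]
orientation: [0.0, 0.047, 0.999, 0.002]
force: [-0.6, -0.6, -2.2]
finger_gap: 0.0541
gripper_force: 49.3
```

Run:
```python
from h import *
o=robot.observe(); print(o["tool_pos"],o["gripper_force"],o["finger_gap"],o["force"]); print(togo([.5882,.0913,.0722],1.47))
```

```text
[0.45904576 0.09737385 0.11127075] 49.340160987339914 0.05405068700854961 [-0.63679349 -0.6426758  -2.16962473]
(array([-129.1,    6. ,   39.1]), np.float64(0.34585905509396625))
```

>>> {"op": "jog_arm", "data": {
  "moves": [
    [-32, 3, 0, 0, 45],
    [-64, 6, 0, 0, 45],
    [-96, 9, 0, 0, 45],
    [-128, 12.5, 0, 0, 45],
    [-128, 12.5, 15, 0, 45],
    [-128, 12.5, 35, 0, 45],
    [-128, 12.5, 45, 0, 45],
    [-128, 12.5, 45, 0, 45],
    [-128, 12.5, 45, 0, 45],
    [-128, 12.5, 45, 0, 45],
    [-128, 12.5, 45, 0, 45]
  ]
}}

```text
clock: 14.02
tool_pos: [0.5887, 0.091, 0.0675]
orientation: [0.001, 0.05, 0.999, 0.0]
force: [-0.1, 0.4, -3.3]
finger_gap: 0.0542
gripper_force: 49.3
```

Run:
```python
from h import *
o=robot.observe(); print(o["tool_pos"],o["gripper_force"],o["finger_gap"],o["force"]); print(togo([.5882,.0913,.0524],1.47))
```

```text
[0.5886814  0.09100623 0.06745748] 49.30261975619942 0.054234277504858736 [-0.07504081  0.37687627 -3.28798568]
(array([ 0.5,  0.2, 15.1]), np.float64(0.04380363675178954))
```

>>> {"op": "jog_arm", "data": {
  "moves": [
    [0.5, 0.2, 7, 0, 45],
    [0.5, 0.2, 12, 0, 45],
    [0.5, 0.2, 14, 0, 45],
    [0.5, 0.2, 15, 0, 45],
    [0.5, 0.2, 15, 0, 45],
    [0.5, 0.2, 15, 0, 45],
    [0.5, 0.2, 15, 0, 45]
  ]
}}

```text
clock: 14.6
tool_pos: [0.5873, 0.0914, 0.0523]
orientation: [0.0, 0.05, 0.999, -0.0]
force: [-2.4, -0.3, 5.9]
finger_gap: 0.0545
gripper_force: 50.0
```

>>> {"op": "jog_arm", "data": {
  "moves": [
    [0, 0, -0.5, 0, 57],
    [0, 0, -0.5, 0, 62],
    [0, 0, -0.5, 0, 70],
    [0, 0, -0.5, 0, 76],
    [0, 0, -0.5, 0, 76],
    [0, 0, -0.5, 0, 76],
    [0, 0, -35, 0, 76],
    [0, 0, -70, 0, 80],
    [0, 0, -105, 0, 85],
    [0, 0, -125, 0, 85],
    [0, 0, -125, 0, 85],
    [0, 0, -125, 0, 85]
  ]
}}

```text
clock: 15.6
tool_pos: [0.5882, 0.0913, 0.1775]
orientation: [0.002, 0.05, 0.999, 0.0]
force: [0.3, -0.6, -0.6]
finger_gap: 0.0848
gripper_force: 0.0
```

Run:
```python
from h import *
o=robot.observe(); print(o["tool_pos"],o["finger_gap"])
p=[.5882,.0913,0,0]
vs=[]
for n in("wrist","top","side"):
    v=look("bottle_amber",n,prior=p,tag="b_"+n)
    if v: vs.append(v); print(n,fit("bottle_amber",[v],p).round(4))
print(fit("bottle_amber",vs,p,freez=True).round(4))
p=[.6054,-.267,0,0]; vs=[look("bottle_white",n,prior=p) for n in("top","side")]
print([fit("bottle_white",[v],p).round(4) for v in vs if v])
print(togo([.6054,-.267,.18],1.47))
```

```text
[0.58823418 0.09132612 0.17751243] 0.08484179327115732
wrist [0.5868 0.0929 0.     0.     0.6479]
top [0.5718 0.0843 0.     0.     5.4325]
side [0.5869 0.09   0.     0.     0.4327]
[5.8640e-01 9.2600e-02 2.0000e-04 0.0000e+00 4.8867e+00]
[array([ 0.6062, -0.2662,  0.    ,  0.    ,  0.9636])]
(array([ -53.7, -354.7,   -4.4]), np.float64(0.044935458832194485))
```

>>> {"op": "jog_arm", "data": {
  "moves": [
    [-6, -40, -4, 0, 85],
    [-12, -80, -4, 0, 85],
    [-18, -120, -4, 0, 85],
    [-24, -160, -4, 0, 85],
    [-30, -200, -4, 0, 85],
    [-36, -240, -4, 0, 85],
    [-42, -280, -4, 0, 85],
    [-48, -320, -4, 0, 85],
    [-54, -355, -4, 0, 85],
    [-54, -355, -4, 0, 85],
    [-54, -355, -4, 0, 85],
    [-54, -355, -4, 0, 85]
  ]
}}

```text
clock: 17.1
tool_pos: [0.6055, -0.2668, 0.1797]
orientation: [-0.0, 0.05, 0.999, 0.001]
force: [-0.4, -0.9, -0.1]
finger_gap: 0.0851
gripper_force: 0.0
```

>>> {"op": "jog_arm", "data": {
  "moves": [
    [0, 0, 0, 0, 85],
    [0, 0, 0, 0, 85]
  ]
}}

```text
clock: 17.27
tool_pos: [0.6059, -0.2656, 0.1804]
orientation: [-0.0, 0.049, 0.999, 0.0]
force: [-0.9, 0.5, -0.4]
finger_gap: 0.0851
gripper_force: 0.0
```

Run:
```python
from h import *
p=[.6055,-.267,0,0]
v=look("bottle_white",prior=p,maxd=200,tag="w3")
if v: print(np.ptp(np.nonzero(v[1])[0]),np.ptp(np.nonzero(v[1])[1]),fit("bottle_white",[v],p))
print(robot.observe()["tool_pos"],togo([.6055,-.2668,.028],1.47))
```

```text
66 56 [ 0.60526778 -0.26544998  0.          0.          0.41389719]
[ 0.60595803 -0.26587341  0.18052423] (array([  0.4,  -1. , 152.5]), np.float64(0.14646442690199177))
```

>>> {"op": "jog_arm", "data": {
  "moves": [
    [0.5, 0, 40, 0, 85],
    [0.5, 0, 80, 0, 85],
    [0.5, 0, 115, 0, 85],
    [0.5, 0, 140, 0, 85],
    [0.5, 0, 152, 0, 85],
    [0.5, 0, 152, 0, 65],
    [0.5, 0, 152, 0, 45],
    [0.5, 0, 152, 0, 38],
    [0.5, 0, 152, 0, 38],
    [0.5, 0, 152, 0, 38],
    [0.5, 0, 152, 0, 38],
    [0.5, 0, 152, 0, 38]
  ],
  "grip_force": 40
}}

```text
clock: 18.37
tool_pos: [0.6071, -0.2682, 0.0307]
orientation: [0.002, 0.05, 0.999, -0.001]
force: [0.5, -0.1, 7.4]
finger_gap: 0.0461
gripper_force: 41.6
```

Run:
```python
from h import *
o=robot.observe(); print(o["tool_pos"],o["gripper_force"],o["finger_gap"],o["force"]); print(togo([.5676,-.1117,.045],1.47))
```

```text
[ 0.60708123 -0.2681531   0.03071803] 41.58944595736102 0.04611800420446863 [ 0.47954647 -0.05912986  7.35306809]
(array([ 54.8, 151.7, -14.8]), np.float64(0.04138264563334301))
```

>>> {"op": "jog_arm", "data": {
  "moves": [
    [0, 0, -30, 0, 38],
    [13, 38, -30, 0, 38],
    [26, 76, -30, 0, 38],
    [40, 114, -30, 0, 38],
    [54.8, 151.7, -30, 0, 38],
    [54.8, 151.7, -30, 0, 38],
    [54.8, 151.7, -25, 0, 38],
    [54.8, 151.7, -15, 0, 38],
    [54.8, 151.7, -15, 0, 38],
    [54.8, 151.7, -15, 0, 38],
    [54.8, 151.7, -15, 0, 38]
  ]
}}

```text
clock: 19.28
tool_pos: [0.5662, -0.112, 0.0427]
orientation: [-0.0, 0.051, 0.999, 0.0]
force: [-0.5, 0.2, -1.0]
finger_gap: 0.0459
gripper_force: 41.7
```

Run:
```python
from h import *
o=robot.observe(); print(o["tool_pos"],o["gripper_force"],o["finger_gap"],o["force"]); print(togo([.5676,-.1117,.0307],1.47))
```

```text
[ 0.56618883 -0.11204345  0.04269646] 41.69342039851472 0.04591056991412617 [-0.4702994   0.23154068 -1.04425712]
(array([-1.4,  0.5, 12. ]), np.float64(-0.042805591659613285))
```

>>> {"op": "jog_arm", "data": {
  "moves": [
    [-1, 0.4, 6, 0, 38],
    [-1, 0.4, 10, 0, 38],
    [-1, 0.4, 12, 0, 38],
    [-1, 0.4, 13.5, 0, 38],
    [-1, 0.4, 13.5, 0, 38],
    [-1, 0.4, 13.5, 0, 38],
    [-1, 0.4, 13.5, 0, 38]
  ]
}}

```text
clock: 19.87
tool_pos: [0.5669, -0.1109, 0.0308]
orientation: [0.0, 0.05, 0.999, -0.0]
force: [-2.1, -0.1, 7.3]
finger_gap: 0.0458
gripper_force: 42.4
```

>>> {"op": "jog_arm", "data": {
  "moves": [
    [0, 0, -0.5, 0, 49],
    [0, 0, -0.5, 0, 54],
    [0, 0, -0.5, 0, 62],
    [0, 0, -0.5, 0, 66],
    [0, 0, -0.5, 0, 66],
    [0, 0, -0.5, 0, 66],
    [0, 0, -35, 0, 66],
    [0, 0, -70, 0, 75],
    [0, 0, -105, 0, 85],
    [0, 0, -145, 0, 85],
    [0, 0, -145, 0, 85],
    [0, 0, -145, 0, 85]
  ]
}}

```text
clock: 20.87
tool_pos: [0.5687, -0.1111, 0.1776]
orientation: [0.003, 0.05, 0.999, -0.001]
force: [-0.6, 0.3, -0.5]
finger_gap: 0.0847
gripper_force: 0.0
```

Run:
```python
from h import *
o=robot.observe(); print(o["tool_pos"],o["finger_gap"])
p=[.5676,-.1117,0,0]
for n in("wrist","top","side"):
    v=look("bottle_white",n,prior=p,tag="c_"+n)
    if v: print(n,fit("bottle_white",[v],p).round(4))
p=[.599,.2475,0,.247]; robot.snapshot("top"); vs=[look("timer",n,prior=p) for n in("top","side")]
print([fit("timer",[v],p,yaw=True).round(4) for v in vs if v])
if all(vs): print(fit("timer",vs,p,yaw=True))
print(togo([.52,.2475,.18],np.pi/2+.247))
```

```text
[ 0.56869316 -0.11106397  0.1775731 ] 0.08469093948802399
wrist [ 0.5651 -0.1091  0.      0.      0.7012]
top [0.5706 0.0113 0.     0.     5.9362]
side [ 0.5623 -0.1135  0.      0.      1.5095]
[array([0.5986, 0.2497, 0.    , 0.2548, 0.8791])]
(array([ 82.4, 351.6,  -5.6]), np.float64(-19.883612034902878))
```

>>> {"op": "jog_arm", "data": {
  "moves": [
    [9, 39, -5, -5, 85],
    [18, 78, -5, -10, 85],
    [27, 117, -5, -15, 85],
    [36, 156, -5, -19.9, 85],
    [46, 195, -5, -19.9, 85],
    [55, 234, -5, -19.9, 85],
    [64, 273, -5, -19.9, 85],
    [73, 312, -5, -19.9, 85],
    [82.4, 351.6, -5, -19.9, 85],
    [82.4, 351.6, -5, -19.9, 85],
    [82.4, 351.6, -5, -19.9, 85],
    [82.4, 351.6, -5, -19.9, 85]
  ]
}}

```text
clock: 22.42
tool_pos: [0.5199, 0.2472, 0.1795]
orientation: [-0.0, -0.124, 0.992, -0.0]
force: [-0.7, -0.0, 0.2]
finger_gap: 0.0851
gripper_force: 0.0
```

>>> {"op": "jog_arm", "data": {
  "moves": [
    [0, 0, 0, 0, 85],
    [0, 0, 0, 0, 85],
    [0, 0, 0, 0, 85]
  ]
}}

```text
clock: 22.67
tool_pos: [0.5205, 0.2461, 0.1798]
orientation: [0.0, -0.122, 0.993, -0.0]
force: [0.0, -0.6, 0.2]
finger_gap: 0.0849
gripper_force: 0.0
```

Run:
```python
from h import *
p=[.599,.2478,0,.25]
v=look("timer",prior=p,maxd=100,tag="w4")
f=fit("timer",[v],p,yaw=True); print(f.round(4))
im=cv2.imread("pics/w4.png"); q=proj(v[0],place(M["timer"],*f[:4]))
big=cv2.resize(im,None,fx=3,fy=3,interpolation=cv2.INTER_CUBIC); B=(q+.5)*3-.5
for i,j in((0,4),(1,5),(0,2),(1,3),(2,6),(3,7),(4,6),(5,7)): cv2.line(big,*[tuple(int(a) for a in B[k]) for k in(i,j)],(0,255,0) if i%2 else (0,0,255),1)
c=B.mean(0).astype(int); cv2.imwrite("pics/w4z.png",big[max(0,c[1]-280):c[1]+280,max(0,c[0]-380):c[0]+380])
print(robot.observe()["tool_pos"],togo([f[0],f[1],.06],np.pi/2+f[3]),robot.observe()["finger_gap"])
```

```text
[0.5991 0.2501 0.     0.2373 1.0718]
[0.5204391  0.24644842 0.17983429] (array([-77.1, -15.6, 119.8]), np.float64(0.47373041112801395)) 0.08484433482719406
```

View pics/w4z.png

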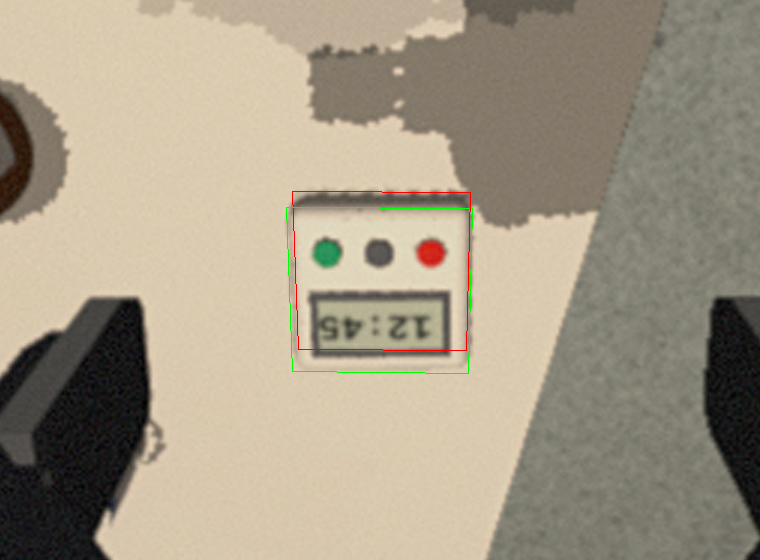

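The timer fit lies on its edges (crop corners near (207,287) and (372,468)), with a yaw of about 0.24. Descending to just above it.

>>> {"op": "jog_arm", "data": {
  "moves": [
    [-38, -8, 0, 0.3, 85],
    [-77, -15.5, 0, 0.3, 85],
    [-77, -15.5, 40, 0.3, 85],
    [-77, -15.5, 80, 0.3, 85],
    [-77, -15.5, 120, 0.3, 85],
    [-77, -15.5, 150, 0.3, 85],
    [-77, -15.5, 150, 0.3, 85],
    [-77, -15.5, 150, 0.3, 85],
    [-77, -15.5, 150, 0.3, 85],
    [-77, -15.5, 150, 0.3, 85]
  ]
}}

```text
clock: 23.6
tool_pos: [0.6008, 0.2519, 0.0327]
orientation: [0.003, -0.121, 0.993, 0.001]
force: [0.6, 0.8, 0.5]
finger_gap: 0.0848
gripper_force: 0.0
```

Run:
```python
from h import *
print(robot.observe()["tool_pos"],togo([.599,.2498,-.002],np.pi/2+.242),robot.observe()["finger_gap"])
```

```text
[0.6008148  0.25186755 0.032709  ] (array([ 2.5, -1.6, 34.7]), np.float64(-0.009073575323028236)) 0.08475796443963349
```

>>> {"op": "jog_arm", "data": {
  "moves": [
    [1, -0.8, 15, 0, 85],
    [1, -0.8, 25, 0, 85],
    [1, -0.8, 32, 0, 85],
    [1, -0.8, 32, 0, 85],
    [1, -0.8, 32, 0, 75],
    [1, -0.8, 32, 0, 68],
    [1, -0.8, 32, 0, 62],
    [1, -0.8, 32, 0, 58],
    [1, -0.8, 32, 0, 55],
    [1, -0.8, 32, 0, 55],
    [1, -0.8, 32, 0, 55],
    [1, -0.8, 32, 0, 55]
  ],
  "grip_force": 30
}}

```text
clock: 24.6
tool_pos: [0.5985, 0.2505, -0.0013]
orientation: [0.001, -0.121, 0.993, 0.0]
force: [-0.5, 0.2, 5.5]
finger_gap: 0.0632
gripper_force: 34.6
```

Run:
```python
from h import *
o=robot.observe(); print(o["tool_pos"],o["gripper_force"],o["finger_gap"],o["force"],togo([.6712,-.0217,.15],1.47))
```

```text
[ 0.59851337  0.25054946 -0.00133034] 34.57120656967163 0.06322190002513169 [-0.46918238  0.2195057   5.45849927] (array([  -5.6, -281.7, -151.4]), np.float64(19.646616725137452))
```

>>> {"op": "jog_arm", "data": {
  "moves": [
    [0, 0, -38, 0, 55],
    [0, 0, -76, 0, 55],
    [0, 0, -114, 0, 55],
    [0, 0, -151, 0, 55],
    [-1, -40, -151, 5, 55],
    [-2, -80, -151, 10, 55],
    [-3, -120, -151, 15, 55],
    [-4, -160, -151, 19.6, 55],
    [-5, -200, -151, 19.6, 55],
    [-5, -240, -151, 19.6, 55],
    [-5.6, -281.7, -151, 19.6, 55],
    [-5.6, -281.7, -151, 19.6, 55]
  ]
}}

```text
clock: 25.6
tool_pos: [0.6726, -0.0304, 0.1479]
orientation: [0.001, 0.053, 0.999, -0.003]
force: [0.8, 0.9, -0.8]
finger_gap: 0.0631
gripper_force: 33.9
```

>>> {"op": "jog_arm", "data": {
  "moves": [
    [0, 0, 40, 0, 55],
    [0, 0, 80, 0, 55],
    [0, 0, 115, 0, 55],
    [0, 0, 130, 0, 55],
    [0, 0, 130, 0, 55],
    [0, 0, 130, 0, 55],
    [0, 0, 130, 0, 55],
    [0, 0, 130, 0, 55]
  ]
}}

```text
clock: 26.27
tool_pos: [0.6724, -0.0219, 0.0209]
orientation: [0.002, 0.05, 0.999, -0.0]
force: [0.3, 0.2, -0.8]
finger_gap: 0.0627
gripper_force: 33.9
```

Run:
```python
from h import *
o=robot.observe(); print(o["tool_pos"],o["gripper_force"],o["finger_gap"],o["force"],togo([.6712,-.0217,-.0005],1.47))
```

```text
[ 0.67241169 -0.02186884  0.02088223] 33.919347524642944 0.0626725930590028 [ 0.30313913  0.22954421 -0.75112158] (array([ 1.3,  0. , 21.4]), np.float64(0.0553243901778715))
```

>>> {"op": "jog_arm", "data": {
  "moves": [
    [0.8, 0, 10, 0, 55],
    [0.8, 0, 16, 0, 55],
    [0.8, 0, 19, 0, 55],
    [0.8, 0, 20.5, 0, 55],
    [0.8, 0, 21, 0, 55],
    [0.8, 0, 21, 0, 55],
    [0.8, 0, 21, 0, 55],
    [0.8, 0, 21, 0, 55]
  ]
}}

```text
clock: 26.93
tool_pos: [0.6693, -0.0216, -0.0013]
orientation: [-0.0, 0.05, 0.999, 0.0]
force: [-3.3, 1.1, 7.1]
finger_gap: 0.0631
gripper_force: 34.6
```

>>> {"op": "jog_arm", "data": {
  "moves": [
    [0, 0, -0.3, 0, 66],
    [0, 0, -0.3, 0, 70],
    [0, 0, -0.3, 0, 76],
    [0, 0, -0.3, 0, 80],
    [0, 0, -0.3, 0, 80],
    [0, 0, -20, 0, 80],
    [0, 0, -60, 0, 85],
    [0, 0, -100, 0, 85],
    [0, 0, -140, 0, 85],
    [0, 0, -180, 0, 85],
    [0, 0, -180, 0, 85],
    [0, 0, -180, 0, 85]
  ]
}}

```text
clock: 27.93
tool_pos: [0.6718, -0.022, 0.1813]
orientation: [0.004, 0.05, 0.999, -0.0]
force: [-0.5, -0.3, -0.3]
finger_gap: 0.0853
gripper_force: 0.0
```

Run:
```python
from h import *
print(robot.observe()["tool_pos"])
p=[.6712,-.0217,0,1.47-np.pi/2]
for n in("wrist","top","side"):
    v=look("timer",n,prior=p,tag="d_"+n)
    if v: print(n,fit("timer",[v],p,yaw=True).round(4))
print(togo([.472,.215,.18],1.47))
```

```text
[ 0.67181913 -0.02196843  0.18133102]
wrist [ 0.6697 -0.0206  0.     -0.1083  1.2658]
top [ 0.6684 -0.0245  0.     -0.0804  1.3811]
side [ 0.6685 -0.0204  0.     -0.092   1.1874]
(array([219.6, 215.8,  -3.5]), np.float64(0.04372614949915899))
```

>>> {"op": "jog_arm", "data": {
  "moves": [
    [27, 27, -3, 0, 85],
    [54, 54, -3, 0, 85],
    [81, 81, -3, 0, 85],
    [108, 108, -3, 0, 85],
    [135, 135, -3, 0, 85],
    [162, 162, -3, 0, 85],
    [190, 190, -3, 0, 85],
    [219.6, 215.8, 0, 0, 85],
    [219.6, 215.8, 30, 0, 85],
    [219.6, 215.8, 50, 0, 85],
    [219.6, 215.8, 50, 0, 85],
    [219.6, 215.8, 50, 0, 85]
  ]
}}

```text
clock: 29.23
tool_pos: [0.4719, 0.2147, 0.1265]
orientation: [-0.002, 0.05, 0.999, -0.001]
force: [0.5, 0.3, 0.7]
finger_gap: 0.0851
gripper_force: 0.0
```

>>> {"op": "jog_arm", "data": {
  "moves": [
    [0, 0, 0, 0, 85],
    [0, 0, 0, 0, 85]
  ]
}}

```text
clock: 29.4
tool_pos: [0.4743, 0.2148, 0.1288]
orientation: [0.001, 0.05, 0.999, 0.0]
force: [-0.5, -0.3, 0.7]
finger_gap: 0.0852
gripper_force: 0.0
```

Run:
```python
from h import *
p=[.4725,.2158,0,0]
v=look("sleeve",prior=p,maxd=200)
if v: print(np.ptp(np.nonzero(v[1])[0]),np.ptp(np.nonzero(v[1])[1]),fit("sleeve",[v],p))
print(robot.observe()["tool_pos"],togo([.4725,.216,.014],1.47))
```

```text
49 38 [0.47285583 0.21632138 0.         0.         0.80723389]
[0.47414164 0.21477621 0.12880012] (array([  2. ,   0.9, 114.8]), np.float64(-0.007636603159044182))
```

>>> {"op": "jog_arm", "data": {
  "moves": [
    [1.2, 1.3, 35, 0, 85],
    [1.2, 1.3, 70, 0, 85],
    [1.2, 1.3, 100, 0, 85],
    [1.2, 1.3, 112, 0, 85],
    [1.2, 1.3, 112, 0, 60],
    [1.2, 1.3, 112, 0, 35],
    [1.2, 1.3, 112, 0, 18],
    [1.2, 1.3, 112, 0, 18],
    [1.2, 1.3, 112, 0, 18],
    [1.2, 1.3, 112, 0, 18],
    [1.2, 1.3, 112, 0, 18],
    [1.2, 1.3, 112, 0, 18]
  ],
  "grip_force": 30
}}

```text
clock: 30.5
tool_pos: [0.4732, 0.2166, 0.0173]
orientation: [0.002, 0.05, 0.999, 0.0]
force: [-0.1, -0.5, 5.7]
finger_gap: 0.0273
gripper_force: 29.5
```

Run:
```python
from h import *
o=robot.observe(); print(o["tool_pos"],o["gripper_force"],o["finger_gap"],o["force"],togo([.45,.1,.066],1.47),togo([.4985,-.1045,.066],1.47))
```

```text
[0.47321065 0.21658381 0.01728958] 29.529987328060088 0.027279787546775305 [-0.11329495 -0.50152261  5.72154744] (array([  11.3, -118.3,  -48.9]), np.float64(0.055406194355807716)) (array([ -57.3, -316.9,  -48.9]), np.float64(0.055406194355807716))
```

>>> {"op": "jog_arm", "data": {
  "moves": [
    [0, 0, -25, 0, 18],
    [0, 0, -49, 0, 18],
    [-7, -38, -49, 0, 18],
    [-14, -76, -49, 0, 18],
    [-21, -114, -49, 0, 18],
    [-28, -152, -49, 0, 18],
    [-35, -190, -49, 0, 18],
    [-42, -228, -49, 0, 18],
    [-48, -266, -49, 0, 18],
    [-54, -300, -49, 0, 18],
    [-57, -316.5, -49, 0, 18],
    [-57, -316.5, -49, 0, 18]
  ]
}}

```text
clock: 31.5
tool_pos: [0.4982, -0.1082, 0.0652]
orientation: [0.001, 0.052, 0.999, -0.001]
force: [0.3, 0.5, -0.3]
finger_gap: 0.0273
gripper_force: 29.9
```

>>> {"op": "jog_arm", "data": {
  "moves": [
    [0, 0, 15, 0, 18],
    [0, 0, 30, 0, 18],
    [0, 0, 38, 0, 18],
    [0, 0, 38, 0, 18],
    [0, 0, 38, 0, 18],
    [0, 0, 38, 0, 18]
  ]
}}

```text
clock: 32.0
tool_pos: [0.4975, -0.1039, 0.0273]
orientation: [0.0, 0.05, 0.999, -0.0]
force: [-0.7, 0.7, 0.1]
finger_gap: 0.027
gripper_force: 29.9
```

Run:
```python
from h import *
o=robot.observe(); print(o["tool_pos"],o["gripper_force"],o["finger_gap"],o["force"],togo([.4985,-.104,.0173],1.47))
```

```text
[ 0.49752729 -0.1038783   0.02727128] 29.931660991205717 0.026965575193466 [-0.72852545  0.67589032  0.14512435] (array([-1., -0., 10.]), np.float64(0.08884356350084448))
```

>>> {"op": "jog_arm", "data": {
  "moves": [
    [-0.8, 0, 5, 0, 18],
    [-0.8, 0, 8, 0, 18],
    [-0.8, 0, 10, 0, 18],
    [-0.8, 0, 11, 0, 18],
    [-0.8, 0, 11, 0, 18],
    [-0.8, 0, 11, 0, 18],
    [-0.8, 0, 11, 0, 18]
  ]
}}

```text
clock: 32.58
tool_pos: [0.4982, -0.1044, 0.0172]
orientation: [0.001, 0.05, 0.999, -0.0]
force: [-2.3, 1.5, 10.6]
finger_gap: 0.0277
gripper_force: 30.6
```

>>> {"op": "jog_arm", "data": {
  "moves": [
    [0, 0, -0.3, 0, 30],
    [0, 0, -0.3, 0, 35],
    [0, 0, -0.3, 0, 50],
    [0, 0, -0.3, 0, 60],
    [0, 0, -0.3, 0, 60],
    [0, 0, -0.3, 0, 60],
    [0, 0, -35, 0, 60],
    [0, 0, -75, 0, 75],
    [0, 0, -115, 0, 85],
    [0, 0, -155, 0, 85],
    [0, 0, -180, 0, 85],
    [0, 0, -180, 0, 85]
  ]
}}

```text
clock: 33.58
tool_pos: [0.5014, -0.1056, 0.2019]
orientation: [0.006, 0.05, 0.999, -0.002]
force: [0.6, -0.6, 0.4]
finger_gap: 0.0851
gripper_force: 0.0
```

>>> {"op": "jog_arm", "data": {
  "moves": [
    [40, 40, -40, 0, 85],
    [80, 80, -80, 0, 85],
    [110, 110, -110, 0, 85],
    [110, 110, -110, 0, 85],
    [110, 110, -110, 0, 85],
    [110, 110, -110, 0, 85]
  ]
}}

```text
clock: 34.08
tool_pos: [0.3979, 0.0185, 0.3084]
orientation: [0.002, 0.048, 0.999, 0.001]
force: [0.8, -1.4, -0.3]
finger_gap: 0.0852
gripper_force: 0.0
```

Run:
```python
from h import *
print(robot.observe()["tool_pos"])
P={"code_reader":[.5777,-.0122,0,1.47],"vial_capped":[.5777,-.0122,.031,0],"bottle_amber":[.5882,.0913,0,0],"bottle_white":[.5676,-.1117,0,0],"timer":[.669,-.0217,0,1.47-np.pi/2],"sleeve":[.4985,-.104,0,0]}
ex=np.array([np.cos(1.47),np.sin(1.47)]);ey=np.array([-ex[1],ex[0]])
for n in("side","wrist","top"):
    save("f_"+n,robot.snapshot(n))
    for q,p in P.items():
        v=look(q,n,prior=p,z=p[2],snap=False)
        if v:
            f=fit(q,[v],p,yaw=q in("timer","code_reader"),z=p[2]); d=f[:2]-[.5777,-.0122]; print(n,q,f.round(4),"reader mm",(d@ex*1e3).round(1),(d@ey*1e3).round(1))
```

```text
[0.39786428 0.01850233 0.30839059]
side code_reader [ 0.5538 -0.0164  0.      1.5217  6.9521] reader mm -6.6 23.4
side vial_capped [ 0.5768 -0.0124  0.031   0.      1.1689] reader mm -0.3 0.9
side bottle_amber [0.5862 0.0914 0.     0.     0.5354] reader mm 103.9 2.0
side bottle_white [ 0.5636 -0.114   0.      0.      1.6089] reader mm -102.8 3.8
side timer [ 0.6686 -0.0212  0.     -0.0568  0.9076] reader mm 0.2 -91.3
side sleeve [ 0.4955 -0.1052  0.      0.      0.4349] reader mm -100.8 72.4
wrist code_reader [ 0.5785 -0.0119  0.      1.4631  0.482 ] reader mm 0.4 -0.8
wrist vial_capped [ 0.578  -0.0116  0.031   0.      0.4144] reader mm 0.7 -0.2
wrist bottle_amber [0.5889 0.0931 0.     0.     0.871 ] reader mm 105.9 -0.6
wrist timer [ 0.6729 -0.0205  0.     -0.0984  1.0427] reader mm 1.3 -95.5
wrist sleeve [ 0.4987 -0.1037  0.      0.      0.6437] reader mm -99.0 69.4
top code_reader [ 0.5775 -0.0139  0.      1.4888  0.778 ] reader mm -1.8 0.1
top vial_capped [ 0.5781 -0.0135  0.031   0.      0.5283] reader mm -1.3 -0.5
top bottle_amber [0.5865 0.0897 0.     0.     0.5302] reader mm 102.3 1.5
top bottle_white [ 0.5662 -0.1111  0.      0.      0.3061] reader mm -99.6 1.5
top timer [ 0.67   -0.0225  0.     -0.0941  0.6083] reader mm -0.9 -92.9
top sleeve [ 0.4982 -0.1065  0.      0.      0.2486] reader mm -101.8 69.6
```

View pics/f_side.png

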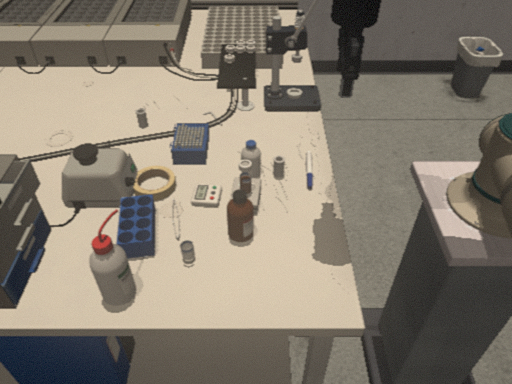

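View pics/f_wrist.png

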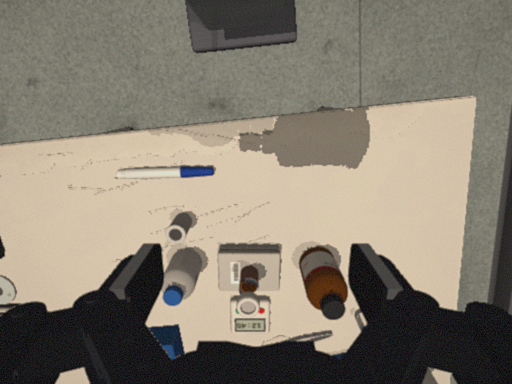

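The final views show everything upright and in place. In the side view the vial is at (180,245) on the reader, amber at (217,240), white at (158,251), the timer at (194,207) and the sleeve at (167,279). The pen and open vial have not moved, and all gaps are 28–32 mm. Handing in.

```bash
python3 -c "
from station import robot
print(robot.close_job())"
```

```text
the job is handed in; nothing more can be done
None
```

The scanning station is set up as asked and handed in at about 35 s. Most measured positions are within 3 mm of plan (worst single-view reading about 4 mm), and the bottles and vial are upright. The close-out returned no verdict.

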